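# Sort the setup blocks into their trays

## Task

Sort the setup blocks from the black rack: stand the one with the V groove in the plywood tray that already holds a V-grooved block, and the one with the round bore in the tray that holds a bored block, each upright on the tray floor and set crosswise in the lane like its mate (its long side across from side board to side board). Lower them in, do not drop them; leave the plain block where it is in the rack, and do not push or knock over the bottle, the jar or the die standing beside the work.

Things in the scene. Friction and masses are not known exactly. Their poses are not given: they have to be found in the camera images.
- rack: black plastic rack, fixed, base 74 (x) x 160 (y) x 8 mm, origin at the centre of its underside. Partitions 50 mm long (x), 5 mm thick, tops 70 mm above the worktop, make slots 43 mm wide at y -48, 0, +48 mm. A block stands on the base in each, length along x, its long sides hidden to past its top; only its ends (64 mm apart, 7 mm proud of the partitions) can be gripped. It lifts straight up.
- v_block: aluminium setup block, 64 (own x) x 40 (own y) x 60 mm (z), about 0.4 kg; origin at the centre of its underside, z up. Loose; told by the V groove along its length in the top: 28 mm wide, 14 mm deep. Starts in any of the rack's slots. The worktop between the rack and the trays, round x 0.45 y 0.11 m, is always clear.
- bored_block: aluminium setup block, 64 (own x) x 40 (own y) x 60 mm (z), about 0.4 kg; origin at the centre of its underside, z up. Loose; told by a round blind bore in the top: 25 mm wide, 30 mm deep. Starts in any of the rack's slots.
- plain_block: aluminium setup block, 64 (own x) x 40 (own y) x 60 mm (z), about 0.4 kg; origin at the centre of its underside, z up. Loose, with no groove or bore; it stays in the rack. Starts in any of the rack's slots.
- v_tray: plywood tray fixed on the worktop, 88 (x) x 170 (y) mm, origin at the centre of its underside. One lane along y between 8 mm side boards: x -36 to +36 mm, board tops 84 mm above the worktop, floor 6 mm thick, end lips 18 mm high. Its fixed mate, a V-grooved block of the loose blocks' size, stands crosswise at y +37 to +77 mm; lane free from y -79 to +37 mm.
- bore_tray: plywood tray fixed on the worktop, 88 (x) x 170 (y) mm, origin at the centre of its underside. One lane along y between 8 mm side boards: x -36 to +36 mm, board tops 84 mm above the worktop, floor 6 mm thick, end lips 18 mm high. Its fixed mate, a bored block of the loose blocks' size, stands crosswise at y +37 to +77 mm; lane free from y -79 to +37 mm.
- v_tray_spot (a point): middle of the new block's place in the V-block tray, on the lane floor 6 mm above the worktop, at y -25 mm of the tray, axes as the tray's. A crosswise block here has 42 mm to the mate and 34 mm to the end lip for fingers but only 4 mm at each side board: it can be lowered in only when held by its long sides (40 mm apart).
- bore_tray_spot (a point): the same point in the tray for bored blocks.
- oil_bottle: white oil bottle with a red nozzle, 31 x 48 x 146 mm, loose, standing; origin under its middle. To be left alone.
- spare_die: steel die, 27 mm wide, 72 mm high, loose, standing on end; origin under its middle. To be left alone.
- jar: jar with a black screw lid, 57 mm wide, 78 mm high, loose, standing; origin under its middle. To be left alone.

How it is judged:
At the end, for the whole second after the job is handed in: The V-grooved and the bored block stand at rest in the tray of their kind: on its floor (4 mm), upright (0.08 rad), crosswise (0.2 rad), within 8 mm of the lane's middle and 45 mm of the spot along it; the plain block stands in its slot, within 12 mm of its start (x of v_block in the frame of v_tray_spot between -0.008 and 0.008 m and y of v_block in the frame of v_tray_spot between -0.045 and 0.045 m and z of v_block in the frame of v_tray_spot between -0.004 and 0.004 m and angle between each of v_block, bored_block's own z axis and vertical below 0.08 rad and angle between the x axis of v_block and the x axis of v_tray, either way round below 0.2 rad and linear speed of each of v_block, bored_block below 0.02 m/s and x of bored_block in the frame of bore_tray_spot between -0.008 and 0.008 m and y of bored_block in the frame of bore_tray_spot between -0.045 and 0.045 m and z of bored_block in the frame of bore_tray_spot between -0.004 and 0.004 m and angle between the x axis of bored_block and the x axis of bore_tray, either way round below 0.2 rad and distance of plain_block from where it was at the start of the episode below 0.012 m and angle between plain_block's own z axis and vertical below 0.1 rad); the robot touches nothing.
It fails at once if a block is dropped into its tray (falls, let go, faster than 0.5 m/s between the side boards) ((x of v_block in the frame of v_tray_spot between -0.036 and 0.036 m and y of v_block in the frame of v_tray_spot between -0.05 and 0.05 m and z of v_block in the frame of v_tray_spot between -0.02 and 0.06 m and linear speed of v_block above 0.5 m/s and contact force between the fingers and v_block below 1 N) or (x of v_block in the frame of bore_tray_spot between -0.036 and 0.036 m and y of v_block in the frame of bore_tray_spot between -0.05 and 0.05 m and z of v_block in the frame of bore_tray_spot between -0.02 and 0.06 m and linear speed of v_block above 0.5 m/s and contact force between the fingers and v_block below 1 N) or (x of bored_block in the frame of v_tray_spot between -0.036 and 0.036 m and y of bored_block in the frame of v_tray_spot between -0.05 and 0.05 m and z of bored_block in the frame of v_tray_spot between -0.02 and 0.06 m and linear speed of bored_block above 0.5 m/s and contact force between the fingers and bored_block below 1 N) or (x of bored_block in the frame of bore_tray_spot between -0.036 and 0.036 m and y of bored_block in the frame of bore_tray_spot between -0.05 and 0.05 m and z of bored_block in the frame of bore_tray_spot between -0.02 and 0.06 m and linear speed of bored_block above 0.5 m/s and contact force between the fingers and bored_block below 1 N)).
It fails at once if the bottle, the die or the jar is knocked over or pushed more than 30 mm (distance of any of oil_bottle, spare_die, jar from where it was at the start of the episode above 0.03 m or angle between any of oil_bottle, spare_die, jar's own z axis and vertical above 0.5 rad).
It also fails if it takes over 72 s, if anything falls off the work surface, if the arm or the gripper's body presses on something with over 40 N, if the wrist force passes 120 N, or if a joint passes its speed limit or range.

## Robot

A 7-joint arm with a two-finger parallel gripper is mounted at the origin on a cart in front of the work surface, level with it; the furniture and walls round the work are solid. World frame = base frame: x ahead of the robot, y to its left, z up, the work surface at z = 0. Lengths are in m, angles in rad, forces in N, time in s.
With the tool pointing down it reaches from about 0.35 to 0.9 m from the base axis. Payload 8.1 kg.
Tool frame: the origin (TCP) lies midway between the tips of the shut fingers; the grasp point (between the pads) lies bot.grip_point_offset behind it (bot.grip_point_offset is the distance from the TCP to the grasp point, in m); z points along the fingers, y is the line along which they close (so a half turn about z gives the same grasp; the last joint's range is limited). The gripper opens to 85 mm and grips with 20 to 120 N. Pads are 22 mm wide; open, the fingers measure 114 mm over their backs; the gripper's body (76 mm by 85 mm) begins 54 mm behind the grasp point. The pads swing forward as they close: fully open they stand 13 mm farther back than shut.
Start: joints at [-1.432, 0.434, 0.025, 1.573, -0.012, 1.134, -0.075], TCP at [0.15, 0.607, 0.231] pointing down, gripper open.
Joint ranges: [-2.62, 2.62], [-0.44, 2.09], [-1.27, 1.32], [0.08, 2.57], [-1.32, 4.46], [0.12, 2], [-2.74, 2.74]. Speed limits (rad/s): [2.22, 2.22, 3.01, 3.01, 3.14, 3.14, 3.14].

## Interface

Orientations are given as a 3x3 rotation matrix whose columns are the frame's x, y, z axes.
In Python, from workcell import bot gives the robot as it stands.
- The arm moves only by the tool carry_out, never from a script. Its argument "motion" is a list of rows, each an object of numbers: "tx", "ty", "tz": the shift along the tool's x, y, z in cm; "roll": the turn about the tool's z in rad; "claw": the opening, from 0 (shut) to 1 (fully open). A call has 1 to 10 rows; each row is the pose to reach, as a shift and turn from the pose commanded when the call began, along the tool's axes at that moment; what a row does not reach only later rows make up. A row lasts 1/10 s, in which the tool goes at most 50 mm and 8.59 degrees, less where a joint would pass 70% of its speed; a pose out of reach is approached as far as the arm can. A call with a gripper value outside its range is refused whole. The fingers move at their own pace and stop on an object; "squeeze" is the grip in N (left out, the last holds). Time passes only in rows, so rows that repeat a pose let the fingers close. It gives the time, the measured TCP pose, the force, the opening and the grip force at its end, in the units of the state.
- bot.observe(): the state, without advancing time (a new reading comes with each control period).
- bot.get_image(name): name is "scene" or "top"; returns a dict with "pixels" (420x560x3 uint8, blue, green, red), "K" (3x3 intrinsics, pixels), "k1" (the pictures are not rectified: a ray, as slopes to the right and down, at radius r is drawn at 1 + k1 r^2 times it, then the intrinsics apply), "origin" and "orientation" of the camera in the world. Camera axes: x right, y down, z forward; pixel columns grow to the right and rows downward; lengths in m; the calibration is good to about 2 mm. A picture is of the moment at which its call begins. There is no depth.
- bot.job_done(): hands the job in; it is judged then, once.
The state is a dict: "t": time; "q": joint angles; "joint_velocities": joint speeds; "tau": joint torques, N m; "tcp_pos": TCP position; "orientation": TCP orientation; "force": force on the tool from outside, world axes, zero at the start; "torque": the same for the moment, N m; "width": opening from 0.0 (shut) to 1.0 (fully open); "finger_force": force on a finger pad.
Only numpy, scipy, OpenCV 4.12 (cv2) and the standard library are available. Lean on these libraries where they do the work, as an engineer would, in place of code of your own. Each camera call takes 0.05 s, during which the arm holds its last target. There are 200 camera calls.

## Working session

There is one attempt and no reset: what is moved stays moved. The work goes in short steps, Python scripts to look and compute and a tool call to move; the robot and the scene stay as the last step left them, time stands still between calls to the robot, and variables do not carry over. Pictures are saved under pics/ and viewed, at most 10 in all, crops included, and the job is handed in when it is done.

Besides the shell and the picture viewer there is one more tool, called as name(argument=value, ...) on one line, values as JSON. carry_out: Moves the arm, as the interface text tells. Its arguments: {"type":"object","properties":{"motion":{"type":"array","items":{"type":"object","properties":{"tx":{"type":"number"},"ty":{"type":"number"},"tz":{"type":"number"},"roll":{"type":"number"},"claw":{"type":"number"}}}},"squeeze":{"type":"number"}},"required":["motion"]}

```bash
mkdir -p pics && ls && python3 - <<'E'
from workcell import bot
import cv2, numpy as np
print(bot.observe(), bot.grip_point_offset)
for n in ("top","scene"):
    im=bot.get_image(n); cv2.imwrite(f"pics/{n}0.png",im["pixels"])
    print(n,im["K"],im["k1"],im["origin"],im["orientation"])
E
```

```text
pics
{'t': 0.0, 'q': array([-1.43156282,  0.43519942,  0.02494924,  1.57408334, -0.01160115,
        1.13400094, -0.07511463]), 'joint_velocities': array([-0.0005231 , -0.00089497,  0.00109246,  0.00070635,  0.00067722,
       -0.00128235, -0.00088965]), 'tau': array([ 1.32691617e-03, -6.70465350e+01,  1.02607537e+00, -3.16203797e+01,
        1.56838715e-02,  1.25924501e-02, -9.52190817e-06]), 'tcp_pos': array([0.14959827, 0.60631819, 0.23054565]), 'orientation': array([[-9.70885378e-01,  2.39544408e-01, -2.43672328e-04],
       [ 2.39544497e-01,  9.70884186e-01, -1.52686591e-03],
       [-1.29174580e-04, -1.54078215e-03, -9.99998805e-01]]), 'force': array([0.29261719, 0.15419171, 0.20981552]), 'torque': array([-0.05868389,  0.01923743,  0.01723482]), 'finger_force': 0.0, 'width': 1.0006936628503935} 0.0187
top [[545.66972039   0.         285.62970526]
 [  0.         545.66972039 213.59505884]
 [  0.           0.           1.        ]] -0.01075636630020427 [0.32650829 0.0789693  1.42721764] [[-0.01546856 -0.98808893  0.1531045 ]
 [-0.9998092   0.01711181  0.00942085]
 [-0.01192853 -0.15292957 -0.9881651 ]]
scene [[532.39055109   0.         282.68205794]
 [  0.         532.39055109 201.6316101 ]
 [  0.           0.           1.        ]] -0.14795699202237034 [ 0.05149874 -0.60663849  0.82449111] [[ 0.81493176 -0.39861677  0.42070287]
 [-0.57951617 -0.55185849  0.59967759]
 [-0.00687309 -0.73250043 -0.68073187]]
```

View pics/top0.png

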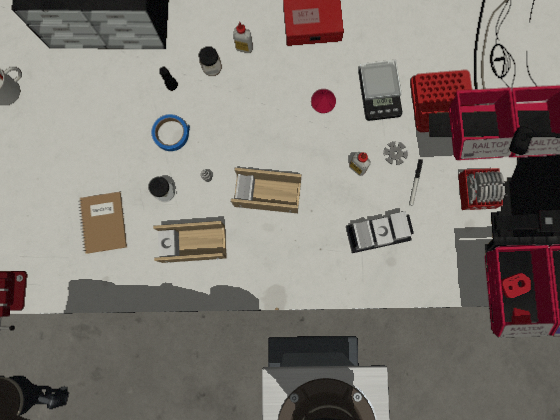

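View pics/scene0.png

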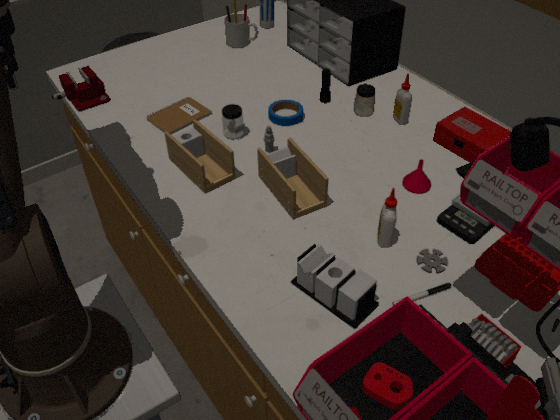

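The top view shows the rack at about (380,229), holding V, bored and plain blocks from left to right. The V tray is at (267,189) and the bore tray at (190,240), each with its mate at the left end. The jar (162,187) and die (207,174) stand near the trays, and the bottle (360,162) is near the rack. Next I'll rectify these onto metric planes.

```bash
cat > h.py <<'E'
import numpy as np, cv2
from workcell import bot
def cam(n): 
    im=bot.get_image(n); im["D"]=np.array([im["k1"],0,0,0.]); return im
def proj(im,P):
    R=np.asarray(im["orientation"]); t=-R.T@np.asarray(im["origin"])
    return cv2.projectPoints(np.asarray(P,float).reshape(-1,1,3),cv2.Rodrigues(R.T)[0],t,im["K"],im["D"])[0].reshape(-1,2)
def ray(im,uv,z):
    p=cv2.undistortPoints(np.asarray(uv,float).reshape(-1,1,2),im["K"],im["D"]).reshape(-1,2)
    d=np.c_[p,np.ones(len(p))]@np.asarray(im["orientation"]).T; o=np.asarray(im["origin"])
    return o+d*((z-o[2])/d[:,2:])
def ortho(im,x0,x1,y0,y1,z,s):  # s px/m ; up=+x, left=+y
    X,Y=np.meshgrid(np.arange(x1,x0,-1/s),np.arange(y1,y0,-1/s),indexing="ij")
    m=proj(im,np.c_[X.ravel(),Y.ravel(),np.full(X.size,z)]).reshape(*X.shape,2).astype(np.float32)
    return cv2.remap(im["pixels"],m[...,0],m[...,1],cv2.INTER_CUBIC)
E
python3 - <<'E'
from h import *
im=cam("top")
print(ray(im,[(380,229),(267,189),(190,240),(162,187),(207,174),(360,162)],0.07))
hsv=cv2.cvtColor(im["pixels"],cv2.COLOR_BGR2HSV)
a=ray(im,[(267,189)],.084)[0]; b=ray(im,[(190,240)],.084)[0]; c=ray(im,[(380,229)],.07)[0]
L=[]
for p,z in ((a,.084),(b,.084),(c,.07)):
    p=np.round(p,2); print("centre",p)
    o=ortho(im,p[0]-.1,p[0]+.1,p[1]-.13,p[1]+.13,z,1500)
    for k in range(0,391,75): o[:, min(k,389)]=(0,255,0)
    for k in range(0,300,75): o[k]=(0,255,0)
    L.append(o)
L=[l[:300,:390] for l in L]
M=np.vstack([np.hstack(L[:2]),np.hstack([L[2],np.zeros_like(L[2])])])
# scene crop
s=cam("scene")["pixels"][235:330,285:385]; M[300:585,400:700]=cv2.resize(s,(300,285),interpolation=cv2.INTER_CUBIC)
cv2.imwrite("pics/m.png",M)
E
```

```text
[[ 0.49371198 -0.14355743  0.07      ]
 [ 0.60071581  0.13817096  0.07      ]
 [ 0.47403079  0.3324274   0.07      ]
 [ 0.61071389  0.40542117  0.07      ]
 [ 0.64245707  0.29088365  0.07      ]
 [ 0.66667403 -0.09985027  0.07      ]]
centre [0.6  0.14 0.08]
centre [0.47 0.33 0.08]
centre [ 0.49 -0.14  0.07]
```

View pics/m.png

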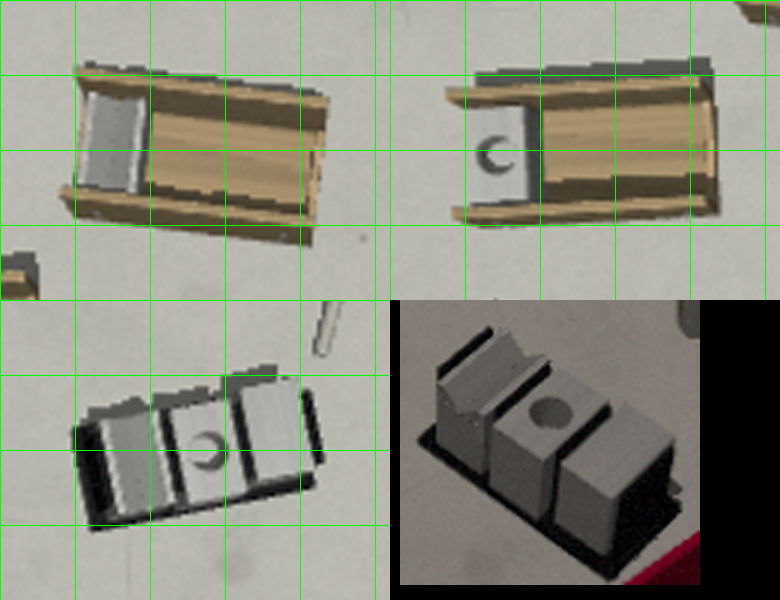

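The picture confirms the order V, bored, plain, with the V at +y. The V tray is yawed about -0.12 and the bore tray about +0.05. I'll refine these with strip profiles and block-top rectangles.

```bash
cat > m.py <<'E'
from h import *
im=cam("top"); R0=np.asarray(im["pixels"])
def samp(c,yaw,xs,ys,z):
    X,Y=np.meshgrid(xs,ys,indexing="ij"); ca,sa=np.cos(yaw),np.sin(yaw)
    P=np.c_[c[0]+ca*X.ravel()-sa*Y.ravel(),c[1]+sa*X.ravel()+ca*Y.ravel(),np.full(X.size,z)]
    m=proj(im,P).reshape(*X.shape,2).astype(np.float32)
    return cv2.remap(R0,m[...,0],m[...,1],cv2.INTER_LINEAR).astype(float)
# trays: best yaw = sharpest across-profile; print profile of R-channel
for n,c,y0 in (("V",(.601,.141),-.119),("B",(.47,.333),.05)):
    xs=np.arange(-.056,.056,.001); ys=np.arange(-.075,.075,.002)
    best=max((np.abs(np.diff(samp(c,y,xs,ys,.084)[...,2].mean(1))**2).sum(),y) for y in np.arange(y0-.06,y0+.06,.005))
    y=best[1]; p=samp(c,y,xs,ys,.084)
    print(n,"yaw",round(y,3)); print("x-prof sat", [(int(round(x*1000)),int(v),int(s)) for x,v,s in zip(xs,p[...,2].mean(1),(p[...,2]-p[...,0]).mean(1))])
    for sx in (-.040,.040):
        q=samp(c,y,np.array([sx-.001,sx,sx+.001]),np.arange(-.1,.1,.002),.084); d=(q[...,2]-q[...,0]).mean(0)
        on=np.where(d>25)[0]; print("strip",sx,"y ends mm",-100+2*on[0],-100+2*on[-1])
# blocks: bright tops at z .068
o=ortho(im,.40,.58,-.25,-.03,.068,2000); g=cv2.cvtColor(o,cv2.COLOR_BGR2GRAY); hsv=cv2.cvtColor(o,cv2.COLOR_BGR2HSV)
cv2.imwrite("pics/g.png",np.hstack([cv2.cvtColor(g,cv2.COLOR_GRAY2BGR),cv2.applyColorMap(g,cv2.COLORMAP_JET)]))
for y in range(40,330,30): print(y,g[y,::10].tolist())
E
python3 m.py
```

```text
V yaw -0.119
x-prof sat [(-56, 148, 15), (-55, 119, 20), (-54, 97, 25), (-53, 86, 27), (-52, 83, 27), (-51, 83, 27), (-50, 83, 27), (-49, 83, 28), (-48, 84, 29), (-47, 84, 29), (-46, 85, 29), (-45, 88, 31), (-44, 95, 33), (-43, 111, 39), (-42, 135, 47), (-41, 154, 54), (-40, 162, 56), (-39, 160, 56), (-38, 156, 54), (-37, 149, 51), (-36, 132, 44), (-35, 107, 33), (-34, 86, 24), (-33, 81, 19), (-32, 85, 19), (-31, 91, 19), (-30, 96, 21), (-29, 103, 23), (-28, 116, 28), (-27, 132, 34), (-26, 146, 38), (-25, 154, 41), (-24, 157, 42), (-23, 158, 42), (-22, 158, 42), (-21, 157, 42), (-20, 157, 42), (-19, 156, 42), (-18, 155, 41), (-17, 153, 41), (-16, 151, 40), (-15, 149, 39), (-14, 147, 39), (-13, 147, 39), (-12, 146, 38), (-11, 146, 39), (-10, 147, 39), (-9, 147, 39), (-8, 148, 39), (-7, 148, 39), (-6, 149, 40), (-5, 149, 40), (-4, 150, 40), (-3, 149, 39), (-2, 149, 39), (-1, 150, 40), (0, 152, 41), (1, 153, 41), (2, 152, 41), (3, 152, 41), (4, 153, 41), (5, 155, 42), (6, 157, 42), (7, 158, 43), (8, 159, 43), (9, 158, 43), (10, 157, 42), (11, 155, 42), (12, 155, 42), (13, 156, 42), (14,
[... 3887 characters left out ...]
6, 52, 29, 27, 94, 186, 185, 184, 184, 183]
250 [182, 181, 180, 181, 181, 179, 182, 180, 30, 8, 10, 52, 176, 132, 130, 136, 131, 141, 147, 120, 69, 95, 134, 113, 71, 52, 67, 61, 96, 122, 192, 183, 180, 183, 186, 181, 183, 181, 182, 187, 183, 183, 185, 185]
280 [183, 178, 181, 182, 184, 183, 186, 185, 89, 30, 30, 20, 51, 92, 150, 164, 185, 187, 184, 184, 182, 182, 181, 182, 182, 181, 178, 178, 176, 178, 176, 182, 183, 183, 185, 182, 184, 185, 184, 183, 186, 184, 186, 184]
310 [183, 183, 183, 183, 185, 184, 182, 184, 183, 185, 186, 183, 185, 178, 182, 183, 185, 185, 186, 185, 183, 184, 184, 182, 178, 179, 178, 178, 173, 179, 180, 182, 182, 184, 183, 184, 186, 183, 187, 185, 183, 185, 186, 182]
```

View pics/g.png

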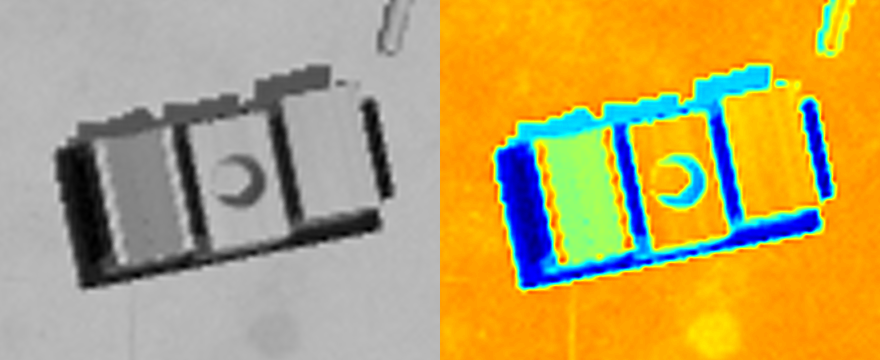

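The rectified view puts the bored block's top centre near (240,180) and the V block's near (144,196), with rack yaw about 0.165. That gives:

| Item | x (m) | y (m) | Yaw (rad) |
|---|---|---|---|
| V block | .482 | -.102 | .165 |
| Bored block | .490 | -.150 | .165 |
| V tray spot | .599 | .116 | -.119 |
| Bore tray spot | .473 | .311 | .055 |

```bash
cat > go.py <<'E'
import sys, numpy as np
from workcell import bot
s=bot.observe(); x,y,z,a=map(float,sys.argv[1:5])  # target TCP and world angle of tool y
R=s["orientation"]; d=R.T@(np.array([x,y,z])-s["tcp_pos"])*100
cur=np.arctan2(R[1,1],R[0,1]); r=(cur-a+np.pi/2)%np.pi-np.pi/2
print("t",round(s["t"],2),"p",s["tcp_pos"].round(4),"yaw",round(cur,3),"q7",round(s["q"][6],2),"F",s["force"].round(1),"w",round(s["width"],3),"ff",round(s["finger_force"],1))
print("tx,ty,tz cm",d.round(2),"roll",round(r,3),"alt",round(r-np.sign(r)*np.pi,3))
E
python3 go.py .482 -.102 .15 .165
```

```text
t 0.25 p [0.1496 0.6066 0.2309] yaw 1.329 q7 -0.08 F [-0.5 -0.1  0.5] w 1.004 ff 0.0
tx,ty,tz cm [-49.24 -60.83   8.14] roll 1.164 alt -1.978
```

carry_out(motion=[{"tx": -24.6,"ty": -30.4,"tz": 2,"roll": 0.6,"claw": 1},{"tx": -24.6,"ty": -30.4,"tz": 2,"roll": 0.6},{"tx": -24.6,"ty": -30.4,"tz": 2,"roll": 0.6},{"tx": -24.6,"ty": -30.4,"tz": 2,"roll": 0.6},{"tx": -24.6,"ty": -30.4,"tz": 2,"roll": 0.6},{"tx": -24.6,"ty": -30.4,"tz": 2,"roll": 0.6},{"tx": -24.6,"ty": -30.4,"tz": 2,"roll": 0.6},{"tx": -49.2,"ty": -60.8,"tz": 6,"roll": 1.164},{"tx": -49.2,"ty": -60.8,"tz": 6,"roll": 1.164},{"tx": -49.2,"ty": -60.8,"tz": 6,"roll": 1.164}])

```text
$.motion[1]: bad value
```

```bash
python3 go.py .482 -.102 .15 .165
```

```text
t 0.25 p [0.1496 0.6066 0.2309] yaw 1.329 q7 -0.08 F [-0.5 -0.1  0.5] w 1.004 ff 0.0
tx,ty,tz cm [-49.24 -60.83   8.14] roll 1.164 alt -1.978
```

carry_out(motion=[{"tx": -24.6,"ty": -30.4,"tz": 2,"roll": 0.6,"claw": 1},{"tx": -24.6,"ty": -30.4,"tz": 2,"roll": 0.6,"claw": 1},{"tx": -24.6,"ty": -30.4,"tz": 2,"roll": 0.6,"claw": 1},{"tx": -24.6,"ty": -30.4,"tz": 2,"roll": 0.6,"claw": 1},{"tx": -24.6,"ty": -30.4,"tz": 2,"roll": 0.6,"claw": 1},{"tx": -24.6,"ty": -30.4,"tz": 2,"roll": 0.6,"claw": 1},{"tx": -24.6,"ty": -30.4,"tz": 2,"roll": 0.6,"claw": 1},{"tx": -49.2,"ty": -60.8,"tz": 6,"roll": 1.164,"claw": 1},{"tx": -49.2,"ty": -60.8,"tz": 6,"roll": 1.164,"claw": 1},{"tx": -49.2,"ty": -60.8,"tz": 6,"roll": 1.164,"claw": 1}])

```text
t: 1.25
tcp_pos: [0.362, 0.1534, 0.1991]
orientation: [[-0.27, 0.963, 0.001], [0.963, 0.27, 0.001], [0.001, 0.001, -1.0]]
force: [0.9, 0.2, 0.5]
width: 1.002
finger_force: 0.0
```

```bash
python3 go.py .482 -.102 .15 .165
```

```text
t 1.25 p [0.362  0.1534 0.1991] yaw 0.273 q7 -0.2 F [0.9 0.2 0.5] w 1.002 ff 0.0
tx,ty,tz cm [-27.83   4.67   4.89] roll 0.108 alt -3.034
```

carry_out(motion=[{"tx": -27.8,"ty": 4.7,"tz": 4.9,"roll": 0.108,"claw": 1},{"tx": -27.8,"ty": 4.7,"tz": 4.9,"roll": 0.108,"claw": 1},{"tx": -27.8,"ty": 4.7,"tz": 4.9,"roll": 0.108,"claw": 1},{"tx": -27.8,"ty": 4.7,"tz": 4.9,"roll": 0.108,"claw": 1},{"tx": -27.8,"ty": 4.7,"tz": 4.9,"roll": 0.108,"claw": 1},{"tx": -27.8,"ty": 4.7,"tz": 4.9,"roll": 0.108,"claw": 1},{"tx": -27.8,"ty": 4.7,"tz": 4.9,"roll": 0.108,"claw": 1},{"tx": -27.8,"ty": 4.7,"tz": 4.9,"roll": 0.108,"claw": 1},{"tx": -27.8,"ty": 4.7,"tz": 4.9,"roll": 0.108,"claw": 1},{"tx": -27.8,"ty": 4.7,"tz": 4.9,"roll": 0.108,"claw": 1}])

```text
t: 2.25
tcp_pos: [0.483, -0.0976, 0.15]
orientation: [[-0.172, 0.985, 0.0], [0.985, 0.172, 0.001], [0.001, 0.0, -1.0]]
force: [1.4, -0.1, 0.8]
width: 0.997
finger_force: 0.0
```

```bash
python3 go.py .482 -.102 .09 .165
```

```text
t 2.25 p [ 0.483  -0.0976  0.15  ] yaw 0.173 q7 0.56 F [ 1.4 -0.1  0.8] w 0.997 ff 0.0
tx,ty,tz cm [-0.42 -0.17  6.  ] roll 0.008 alt -3.133
```

carry_out(motion=[{"tx": -0.3,"ty": -0.1,"tz": 3,"roll": 0.005,"claw": 1},{"tx": -0.3,"ty": -0.1,"tz": 5,"roll": 0.005,"claw": 1},{"tx": -0.3,"ty": -0.1,"tz": 6,"roll": 0.005,"claw": 1},{"tx": -0.3,"ty": -0.1,"tz": 6,"roll": 0.005,"claw": 1},{"tx": -0.3,"ty": -0.1,"tz": 6,"roll": 0.005,"claw": 1}])

```text
t: 2.75
tcp_pos: [0.4831, -0.1019, 0.0905]
orientation: [[-0.166, 0.986, 0.001], [0.986, 0.166, 0.0], [0.0, 0.001, -1.0]]
force: [-0.1, -1.2, -0.2]
width: 0.999
finger_force: 0.0
```

```bash
python3 go.py .482 -.102 .016 .165; python3 - <<'E'
from h import *
T=cam("top")["pixels"][180:270,320:440]; S=cam("scene")["pixels"][200:330,270:400]
cv2.imwrite("pics/a.png",np.hstack([cv2.resize(T,(400,300),interpolation=2),cv2.resize(S,(400,400),interpolation=2)[:300]]))
E
```

```text
t 2.75 p [ 0.4831 -0.1019  0.0905] yaw 0.167 q7 0.64 F [-0.1 -1.2 -0.2] w 0.999 ff 0.0
tx,ty,tz cm [ 0.01 -0.11  7.45] roll 0.002 alt -3.14
```

View pics/a.png

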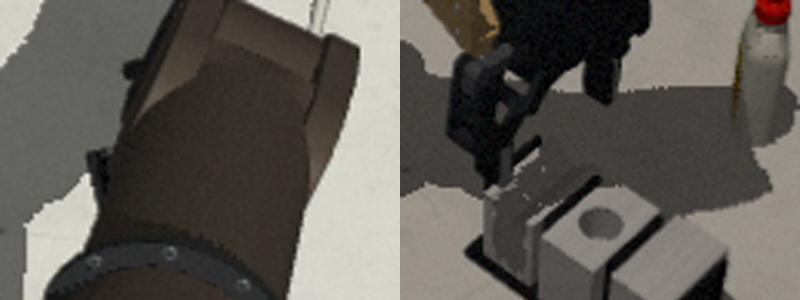

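The scene crop shows the near finger above the V block's near end, centred at about (495,185) in the crop, and the far finger past its far end. I'll descend and grip.

carry_out(motion=[{"tx": 0,"ty": -0.1,"tz": 2,"roll": 0,"claw": 1},{"tx": 0,"ty": -0.1,"tz": 4,"roll": 0,"claw": 1},{"tx": 0,"ty": -0.1,"tz": 6,"roll": 0,"claw": 1},{"tx": 0,"ty": -0.1,"tz": 7,"roll": 0,"claw": 1},{"tx": 0,"ty": -0.1,"tz": 7.4,"roll": 0,"claw": 1},{"tx": 0,"ty": -0.1,"tz": 7.4,"roll": 0,"claw": 1}])

```text
t: 3.45
tcp_pos: [0.4819, -0.1025, 0.0161]
orientation: [[-0.165, 0.986, 0.0], [0.986, 0.165, 0.0], [-0.0, 0.0, -1.0]]
force: [0.5, 0.3, -0.1]
width: 1.0
finger_force: 0.0
```

carry_out(motion=[{"tx": 0,"ty": 0,"tz": 0,"roll": 0,"claw": 0.6},{"tx": 0,"ty": 0,"tz": 0,"roll": 0,"claw": 0.5},{"tx": 0,"ty": 0,"tz": 0,"roll": 0,"claw": 0.4},{"tx": 0,"ty": 0,"tz": 0,"roll": 0,"claw": 0.4},{"tx": 0,"ty": 0,"tz": 0,"roll": 0,"claw": 0.4},{"tx": 0,"ty": 0,"tz": 0,"roll": 0,"claw": 0.4},{"tx": 0,"ty": 0,"tz": 0,"roll": 0,"claw": 0.4}], squeeze=70)

```text
t: 4.15
tcp_pos: [0.482, -0.1025, 0.017]
orientation: [[-0.165, 0.986, 0.001], [0.986, 0.165, 0.0], [0.0, 0.001, -1.0]]
force: [-2.0, 0.2, 9.4]
width: 0.737
finger_force: 75.5
```

```bash
python3 go.py .482 -.102 .13 .165
```

```text
t 4.15 p [ 0.482  -0.1025  0.017 ] yaw 0.166 q7 0.73 F [-2.   0.2  9.4] w 0.737 ff 75.5
tx,ty,tz cm [  0.05   0.02 -11.3 ] roll 0.001 alt -3.141
```

Gripped. Now I'll lift it straight up.

carry_out(motion=[{"tx": 0,"ty": 0,"tz": -1,"roll": 0,"claw": 0.4},{"tx": 0,"ty": 0,"tz": -2.5,"roll": 0,"claw": 0.4},{"tx": 0,"ty": 0,"tz": -4,"roll": 0,"claw": 0.4},{"tx": 0,"ty": 0,"tz": -6,"roll": 0,"claw": 0.4},{"tx": 0,"ty": 0,"tz": -8,"roll": 0,"claw": 0.4},{"tx": 0,"ty": 0,"tz": -10,"roll": 0,"claw": 0.4},{"tx": 0,"ty": 0,"tz": -10,"roll": 0,"claw": 0.4},{"tx": 0,"ty": 0,"tz": -10,"roll": 0,"claw": 0.4}])

```text
t: 4.95
tcp_pos: [0.4818, -0.1021, 0.116]
orientation: [[-0.166, 0.986, 0.001], [0.986, 0.166, 0.0], [0.0, 0.001, -1.0]]
force: [-0.0, -0.3, -4.1]
width: 0.742
finger_force: 78.8
```

```bash
python3 go.py .45 .11 .06 -.119
```

```text
t 4.95 p [ 0.4818 -0.1021  0.116 ] yaw 0.166 q7 0.61 F [-0.  -0.3 -4.1] w 0.742 ff 78.8
tx,ty,tz cm [21.44  0.38  5.61] roll 0.285 alt -2.856
```

carry_out(motion=[{"tx": 4,"ty": 0.1,"tz": 0,"roll": 0.06,"claw": 0.4},{"tx": 8,"ty": 0.2,"tz": 0,"roll": 0.12,"claw": 0.4},{"tx": 12,"ty": 0.3,"tz": 0,"roll": 0.18,"claw": 0.4},{"tx": 16,"ty": 0.4,"tz": 0,"roll": 0.24,"claw": 0.4},{"tx": 19.5,"ty": 0.4,"tz": 1.5,"roll": 0.285,"claw": 0.4},{"tx": 21.4,"ty": 0.4,"tz": 3.5,"roll": 0.285,"claw": 0.4},{"tx": 21.4,"ty": 0.4,"tz": 5.5,"roll": 0.285,"claw": 0.4},{"tx": 21.4,"ty": 0.4,"tz": 7.5,"roll": 0.285,"claw": 0.4},{"tx": 21.4,"ty": 0.4,"tz": 8.5,"roll": 0.285,"claw": 0.4},{"tx": 21.4,"ty": 0.4,"tz": 8.5,"roll": 0.285,"claw": 0.4}])

```text
t: 5.95
tcp_pos: [0.449, 0.1085, 0.0294]
orientation: [[0.12, 0.993, -0.003], [0.993, -0.12, -0.002], [-0.002, -0.003, -1.0]]
force: [0.4, -0.4, -3.2]
width: 0.736
finger_force: 78.4
```

```bash
python3 go.py .45 .11 .009 -.119
```

```text
t 5.95 p [0.449  0.1085 0.0294] yaw -0.12 q7 0.04 F [ 0.4 -0.4 -3.2] w 0.736 ff 78.4
tx,ty,tz cm [0.16 0.09 2.04] roll -0.001 alt 3.141
```

carry_out(motion=[{"tx": 0,"ty": 0,"tz": 0.8,"roll": 0,"claw": 0.4},{"tx": 0,"ty": 0,"tz": 1.4,"roll": 0,"claw": 0.4},{"tx": 0,"ty": 0,"tz": 1.8,"roll": 0,"claw": 0.4},{"tx": 0,"ty": 0,"tz": 2.0,"roll": 0,"claw": 0.4},{"tx": 0,"ty": 0,"tz": 2.1,"roll": 0,"claw": 0.4},{"tx": 0,"ty": 0,"tz": 2.1,"roll": 0,"claw": 0.4}])

```text
t: 6.55
tcp_pos: [0.4504, 0.1093, 0.01]
orientation: [[0.119, 0.993, 0.0], [0.993, -0.119, 0.0], [0.0, 0.0, -1.0]]
force: [0.9, 0.2, -3.4]
width: 0.742
finger_force: 78.4
```

carry_out(motion=[{"tx": 0,"ty": 0,"tz": 0.1,"roll": 0,"claw": 0.4},{"tx": 0,"ty": 0,"tz": 0.2,"roll": 0,"claw": 0.4},{"tx": 0,"ty": 0,"tz": 0.2,"roll": 0,"claw": 0.4}])

```text
t: 6.85
tcp_pos: [0.4505, 0.1094, 0.0089]
orientation: [[0.119, 0.993, 0.001], [0.993, -0.119, 0.001], [0.001, 0.0, -1.0]]
force: [-4.4, -1.4, 17.9]
width: 0.74
finger_force: 81.0
```

The block is on the worktop. I'll release it, rise, turn a quarter and regrip it by its long sides.

carry_out(motion=[{"tx": 0,"ty": 0,"tz": 0,"roll": 0,"claw": 0.85},{"tx": 0,"ty": 0,"tz": 0,"roll": 0,"claw": 1},{"tx": 0,"ty": 0,"tz": 0,"roll": 0,"claw": 1},{"tx": 0,"ty": 0,"tz": -2,"roll": 0,"claw": 1},{"tx": 0,"ty": 0,"tz": -5,"roll": 0,"claw": 1},{"tx": 0,"ty": 0,"tz": -8,"roll": 0,"claw": 1},{"tx": 0,"ty": 0,"tz": -8.5,"roll": 0,"claw": 1},{"tx": 0,"ty": 0,"tz": -8.5,"roll": 0,"claw": 1}])

```text
t: 7.65
tcp_pos: [0.4509, 0.1098, 0.0935]
orientation: [[0.118, 0.993, 0.002], [0.993, -0.118, 0.001], [0.001, 0.002, -1.0]]
force: [0.8, 0.8, 0.1]
width: 1.0
finger_force: 0.0
```

```bash
python3 go.py .4505 .1094 .09 1.452
```

```text
t 7.65 p [0.4509 0.1098 0.0935] yaw -0.118 q7 -0.06 F [0.8 0.8 0.1] w 1.0 ff 0.0
tx,ty,tz cm [-0.05 -0.04  0.35] roll -1.57 alt 1.571
```

carry_out(motion=[{"tx": 0,"ty": 0,"tz": 0,"roll": -1.57,"claw": 1},{"tx": 0,"ty": 0,"tz": 0,"roll": -1.57,"claw": 1},{"tx": 0,"ty": 0,"tz": 0,"roll": -1.57,"claw": 1},{"tx": 0,"ty": 0,"tz": 0,"roll": -1.57,"claw": 1},{"tx": 0,"ty": 0,"tz": 0,"roll": -1.57,"claw": 1},{"tx": 0,"ty": 0,"tz": 0,"roll": -1.57,"claw": 1},{"tx": 0,"ty": 0,"tz": 0,"roll": -1.57,"claw": 1},{"tx": 0,"ty": 0,"tz": 0,"roll": -1.57,"claw": 1},{"tx": 0,"ty": 0,"tz": 0,"roll": -1.57,"claw": 1},{"tx": 0,"ty": 0,"tz": 0,"roll": -1.57,"claw": 1}])

```text
t: 8.65
tcp_pos: [0.4494, 0.1092, 0.0915]
orientation: [[-0.983, 0.183, -0.002], [0.183, 0.983, -0.0], [0.002, -0.001, -1.0]]
force: [0.4, 0.1, -0.6]
width: 1.001
finger_force: 0.0
```

carry_out(motion=[{"tx": 0,"ty": 0,"tz": 0,"roll": -0.07,"claw": 1},{"tx": 0,"ty": 0,"tz": 0,"roll": -0.07,"claw": 1},{"tx": 0,"ty": 0,"tz": 0,"roll": -0.07,"claw": 1}])

```text
t: 8.95
tcp_pos: [0.4498, 0.1092, 0.0921]
orientation: [[-0.993, 0.122, -0.002], [0.122, 0.993, -0.0], [0.002, -0.0, -1.0]]
force: [0.3, -0.4, 0.4]
width: 1.001
finger_force: 0.0
```

```bash
python3 go.py .4505 .1094 .018 1.452
```

```text
t 8.95 p [0.4498 0.1092 0.0921] yaw 1.448 q7 1.22 F [ 0.3 -0.4  0.4] w 1.001 ff 0.0
tx,ty,tz cm [-0.08  0.04  7.4 ] roll -0.004 alt 3.138
```

carry_out(motion=[{"tx": 0,"ty": 0,"tz": 2,"roll": 0,"claw": 1},{"tx": 0,"ty": 0,"tz": 4,"roll": 0,"claw": 1},{"tx": 0,"ty": 0,"tz": 6,"roll": 0,"claw": 1},{"tx": 0,"ty": 0,"tz": 7,"roll": 0,"claw": 1},{"tx": 0,"ty": 0,"tz": 7.4,"roll": 0,"claw": 1},{"tx": 0,"ty": 0,"tz": 7.4,"roll": 0,"claw": 1},{"tx": 0,"ty": 0,"tz": 7.4,"roll": 0,"claw": 1}])

```text
t: 9.65
tcp_pos: [0.4507, 0.1094, 0.0194]
orientation: [[-0.993, 0.12, 0.001], [0.12, 0.993, 0.0], [-0.001, 0.0, -1.0]]
force: [0.7, -1.0, 0.3]
width: 1.005
finger_force: 0.0
```

carry_out(motion=[{"tx": 0,"ty": 0,"tz": 0,"roll": 0,"claw": 0.6},{"tx": 0,"ty": 0,"tz": 0,"roll": 0,"claw": 0.4},{"tx": 0,"ty": 0,"tz": 0,"roll": 0,"claw": 0.2},{"tx": 0,"ty": 0,"tz": 0,"roll": 0,"claw": 0.2},{"tx": 0,"ty": 0,"tz": 0,"roll": 0,"claw": 0.2},{"tx": 0,"ty": 0,"tz": 0,"roll": 0,"claw": 0.2},{"tx": 0,"ty": 0,"tz": 0,"roll": 0,"claw": 0.2},{"tx": 0,"ty": 0,"tz": 0,"roll": 0,"claw": 0.2}])

```text
t: 10.45
tcp_pos: [0.4506, 0.1094, 0.0195]
orientation: [[-0.993, 0.12, 0.001], [0.12, 0.993, 0.0], [-0.001, 0.0, -1.0]]
force: [-0.9, -0.7, 8.0]
width: 0.458
finger_force: 70.1
```

```bash
python3 go.py .4505 .1094 .14 1.452
```

```text
t 10.45 p [0.4506 0.1094 0.0195] yaw 1.451 q7 1.27 F [-0.9 -0.7  8. ] w 0.458 ff 70.1
tx,ty,tz cm [ 0.000e+00  1.000e-02 -1.205e+01] roll -0.001 alt 3.141
```

carry_out(motion=[{"tx": 0,"ty": 0,"tz": -1,"roll": 0,"claw": 0.2},{"tx": 0,"ty": 0,"tz": -3,"roll": 0,"claw": 0.2},{"tx": 0,"ty": 0,"tz": -6,"roll": 0,"claw": 0.2},{"tx": 0,"ty": 0,"tz": -9,"roll": 0,"claw": 0.2},{"tx": 0,"ty": 0,"tz": -12,"roll": 0,"claw": 0.2},{"tx": -4,"ty": 0,"tz": -13,"roll": 0,"claw": 0.2},{"tx": -8,"ty": 0,"tz": -13,"roll": 0,"claw": 0.2},{"tx": -11,"ty": 0,"tz": -13,"roll": 0,"claw": 0.2},{"tx": -11,"ty": 0,"tz": -13,"roll": 0,"claw": 0.2},{"tx": -11,"ty": 0,"tz": -13,"roll": 0,"claw": 0.2}])

```text
t: 11.45
tcp_pos: [0.559, 0.0957, 0.1486]
orientation: [[-0.993, 0.12, -0.002], [0.12, 0.993, -0.001], [0.001, -0.001, -1.0]]
force: [0.8, -0.5, -4.8]
width: 0.464
finger_force: 71.0
```

```bash
python3 go.py .599 .116 .15 1.452
```

```text
t 11.45 p [0.559  0.0957 0.1486] yaw 1.45 q7 1.32 F [ 0.8 -0.5 -4.8] w 0.464 ff 71.0
tx,ty,tz cm [-3.73  2.5  -0.15] roll -0.002 alt 3.14
```

carry_out(motion=[{"tx": -2,"ty": 1.2,"tz": 0,"roll": 0,"claw": 0.2},{"tx": -3.7,"ty": 2.5,"tz": 0,"roll": 0,"claw": 0.2},{"tx": -3.7,"ty": 2.5,"tz": 0,"roll": 0,"claw": 0.2},{"tx": -3.7,"ty": 2.5,"tz": 1,"roll": 0,"claw": 0.2},{"tx": -3.7,"ty": 2.5,"tz": 2,"roll": 0,"claw": 0.2},{"tx": -3.7,"ty": 2.5,"tz": 3,"roll": 0,"claw": 0.2},{"tx": -3.7,"ty": 2.5,"tz": 3,"roll": 0,"claw": 0.2}])

```text
t: 12.15
tcp_pos: [0.5973, 0.116, 0.1168]
orientation: [[-0.993, 0.12, -0.004], [0.12, 0.993, -0.001], [0.004, -0.001, -1.0]]
force: [0.9, -0.4, -3.8]
width: 0.461
finger_force: 71.0
```

```bash
python3 go.py .599 .116 .026 1.452; python3 - <<'E'
from h import *
im=cam("top"); im2=cam("scene")
T=im["pixels"][150:230,220:330]; S=im2["pixels"][130:230,240:350]
cv2.imwrite("pics/b.png",np.hstack([cv2.resize(T,None,fx=3.6,fy=3.6,interpolation=2)[:288],cv2.resize(S,None,fx=3.6,fy=3.6,interpolation=2)[:288]]))
E
```

```text
t 12.15 p [0.5973 0.116  0.1168] yaw 1.451 q7 1.32 F [ 0.9 -0.4 -3.8] w 0.461 ff 71.0
tx,ty,tz cm [-0.2   0.04  9.08] roll -0.001 alt 3.14
```

View pics/b.png

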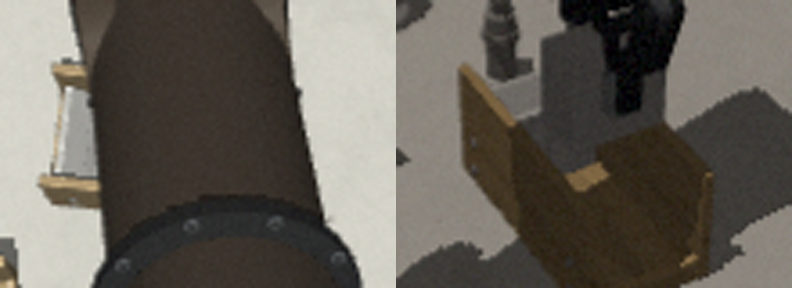

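The scene crop shows the V block held over the lane, its bottom still above the boards. The pose is still settling, so I'll let it settle before going in.

carry_out(motion=[{"tx": 0,"ty": 0,"tz": 0.5,"roll": 0,"claw": 0.2},{"tx": 0,"ty": 0,"tz": 0.5,"roll": 0,"claw": 0.2},{"tx": 0,"ty": 0,"tz": 0.5,"roll": 0,"claw": 0.2},{"tx": 0,"ty": 0,"tz": 0.5,"roll": 0,"claw": 0.2}])

```text
t: 12.65
tcp_pos: [0.5994, 0.1165, 0.1141]
orientation: [[-0.993, 0.12, 0.0], [0.12, 0.993, 0.0], [-0.0, 0.0, -1.0]]
force: [-0.6, -0.4, -4.6]
width: 0.46
finger_force: 71.0
```

```bash
python3 go.py .599 .116 .0255 1.452
```

```text
t 12.65 p [0.5994 0.1165 0.1141] yaw 1.451 q7 1.32 F [-0.6 -0.4 -4.6] w 0.46 ff 71.0
tx,ty,tz cm [ 0.04 -0.06  8.86] roll -0.001 alt 3.14
```

carry_out(motion=[{"tx": 0,"ty": 0,"tz": 1,"roll": 0,"claw": 0.2},{"tx": 0,"ty": 0,"tz": 2,"roll": 0,"claw": 0.2},{"tx": 0,"ty": 0,"tz": 3,"roll": 0,"claw": 0.2},{"tx": 0,"ty": 0,"tz": 4,"roll": 0,"claw": 0.2},{"tx": 0,"ty": 0,"tz": 4,"roll": 0,"claw": 0.2}])

```text
t: 13.15
tcp_pos: [0.5979, 0.1163, 0.0718]
orientation: [[-0.993, 0.12, -0.003], [0.12, 0.993, -0.001], [0.003, -0.001, -1.0]]
force: [-0.8, -0.3, -4.1]
width: 0.462
finger_force: 71.0
```

carry_out(motion=[{"tx": 0,"ty": 0,"tz": 1.5,"roll": 0,"claw": 0.2},{"tx": 0,"ty": 0,"tz": 3,"roll": 0,"claw": 0.2},{"tx": 0,"ty": 0,"tz": 4,"roll": 0,"claw": 0.2},{"tx": 0,"ty": 0,"tz": 4.4,"roll": 0,"claw": 0.2},{"tx": 0,"ty": 0,"tz": 4.6,"roll": 0,"claw": 0.2},{"tx": 0,"ty": 0,"tz": 4.6,"roll": 0,"claw": 0.2}])

```text
t: 13.75
tcp_pos: [0.5994, 0.1165, 0.0278]
orientation: [[-0.993, 0.12, 0.0], [0.12, 0.993, 0.0], [-0.0, 0.0, -1.0]]
force: [-0.4, 0.5, -3.8]
width: 0.464
finger_force: 71.1
```

No contact so far. Now the last few millimetres.

carry_out(motion=[{"tx": 0,"ty": 0,"tz": 0.1,"roll": 0,"claw": 0.2},{"tx": 0,"ty": 0,"tz": 0.2,"roll": 0,"claw": 0.2},{"tx": 0,"ty": 0,"tz": 0.3,"roll": 0,"claw": 0.2},{"tx": 0,"ty": 0,"tz": 0.3,"roll": 0,"claw": 0.2}])

```text
t: 14.15
tcp_pos: [0.5995, 0.1166, 0.0256]
orientation: [[-0.993, 0.12, 0.001], [0.12, 0.993, 0.0], [-0.001, 0.0, -1.0]]
force: [-1.8, -0.2, 2.1]
width: 0.463
finger_force: 71.6
```

carry_out(motion=[{"tx": 0,"ty": 0,"tz": 0,"roll": 0,"claw": 0.55},{"tx": 0,"ty": 0,"tz": 0,"roll": 0,"claw": 0.65},{"tx": 0,"ty": 0,"tz": 0,"roll": 0,"claw": 0.65},{"tx": 0,"ty": 0,"tz": 0,"roll": 0,"claw": 0.65},{"tx": 0,"ty": 0,"tz": -2,"roll": 0,"claw": 0.65},{"tx": 0,"ty": 0,"tz": -5,"roll": 0,"claw": 0.65},{"tx": 0,"ty": 0,"tz": -9,"roll": 0,"claw": 0.65},{"tx": 0,"ty": 0,"tz": -13,"roll": 0,"claw": 0.65},{"tx": 0,"ty": 0,"tz": -13,"roll": 0,"claw": 0.65}])

```text
t: 15.05
tcp_pos: [0.6027, 0.117, 0.1606]
orientation: [[-0.993, 0.12, 0.009], [0.12, 0.993, 0.003], [-0.009, 0.004, -1.0]]
force: [0.4, -0.5, 0.9]
width: 0.65
finger_force: 0.0
```

```bash
python3 go.py .49 -.15 .15 .165
```

```text
t 15.05 p [0.6027 0.117  0.1606] yaw 1.451 q7 1.3 F [ 0.4 -0.5  0.9] w 0.65 ff 0.0
tx,ty,tz cm [  7.99 -27.86   0.89] roll 1.286 alt -1.856
```

carry_out(motion=[{"tx": 7.7,"ty": -27.8,"tz": 0.4,"roll": 1.286,"claw": 1},{"tx": 7.7,"ty": -27.8,"tz": 0.4,"roll": 1.286,"claw": 1},{"tx": 7.7,"ty": -27.8,"tz": 0.4,"roll": 1.286,"claw": 1},{"tx": 7.7,"ty": -27.8,"tz": 0.4,"roll": 1.286,"claw": 1},{"tx": 7.7,"ty": -27.8,"tz": 0.4,"roll": 1.286,"claw": 1},{"tx": 7.7,"ty": -27.8,"tz": 0.4,"roll": 1.286,"claw": 1},{"tx": 7.7,"ty": -27.8,"tz": 0.4,"roll": 1.286,"claw": 1},{"tx": 7.7,"ty": -27.8,"tz": 0.4,"roll": 1.286,"claw": 1},{"tx": 7.7,"ty": -27.8,"tz": 0.4,"roll": 1.286,"claw": 1},{"tx": 7.7,"ty": -27.8,"tz": 0.4,"roll": 1.286,"claw": 1}])

```text
t: 16.05
tcp_pos: [0.4893, -0.1502, 0.1505]
orientation: [[-0.163, 0.987, -0.001], [0.987, 0.163, -0.0], [-0.0, -0.001, -1.0]]
force: [0.3, 0.4, 0.1]
width: 1.0
finger_force: 0.0
```

carry_out(motion=[{"tx": 0,"ty": 0,"tz": 1,"roll": 0,"claw": 1},{"tx": 0,"ty": 0,"tz": 3,"roll": 0,"claw": 1},{"tx": 0,"ty": 0,"tz": 5,"roll": 0,"claw": 1},{"tx": 0,"ty": 0,"tz": 5,"roll": 0,"claw": 1},{"tx": 0,"ty": 0,"tz": 5,"roll": 0,"claw": 1}])

```text
t: 16.55
tcp_pos: [0.4891, -0.1504, 0.1006]
orientation: [[-0.165, 0.986, -0.001], [0.986, 0.165, 0.0], [0.0, -0.001, -1.0]]
force: [-0.3, 1.0, 0.0]
width: 1.0
finger_force: 0.0
```

```bash
python3 go.py .49 -.15 .0165 .165; python3 - <<'E'
from h import *
im=cam("top"); im2=cam("scene")
T=im["pixels"][150:265,150:310]; S=im2["pixels"][240:330,280:390]
cv2.imwrite("pics/c.png",np.hstack([cv2.resize(T,(420,300),interpolation=2),cv2.resize(S,(367,300),interpolation=2)]))
E
```

```text
t 16.55 p [ 0.4891 -0.1504  0.1006] yaw 0.166 q7 0.73 F [-0.3  1.   0. ] w 1.0 ff 0.0
tx,ty,tz cm [0.02 0.1  8.41] roll 0.001 alt -3.141
```

View pics/c.png

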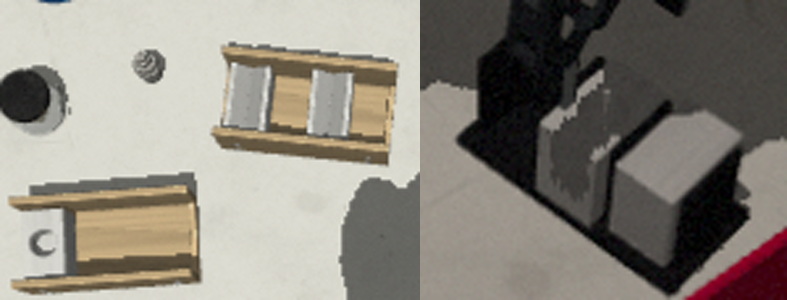

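The top crop shows the V block crosswise in its tray at (330,100), parallel to its mate at (248,97). The jar and die are untouched, and the gripper is over the bored block in the middle slot.

carry_out(motion=[{"tx": 0,"ty": 0.1,"tz": 2,"roll": 0,"claw": 1},{"tx": 0,"ty": 0.1,"tz": 4,"roll": 0,"claw": 1},{"tx": 0,"ty": 0.1,"tz": 6,"roll": 0,"claw": 1},{"tx": 0,"ty": 0.1,"tz": 7.5,"roll": 0,"claw": 1},{"tx": 0,"ty": 0.1,"tz": 8.4,"roll": 0,"claw": 1},{"tx": 0,"ty": 0.1,"tz": 8.4,"roll": 0,"claw": 1}])

```text
t: 17.25
tcp_pos: [0.4904, -0.1501, 0.0166]
orientation: [[-0.164, 0.986, -0.001], [0.986, 0.164, 0.0], [0.0, -0.001, -1.0]]
force: [0.3, -0.4, 0.8]
width: 1.0
finger_force: 0.0
```

carry_out(motion=[{"tx": 0,"ty": 0,"tz": 0,"roll": 0,"claw": 0.6},{"tx": 0,"ty": 0,"tz": 0,"roll": 0,"claw": 0.5},{"tx": 0,"ty": 0,"tz": 0,"roll": 0,"claw": 0.4},{"tx": 0,"ty": 0,"tz": 0,"roll": 0,"claw": 0.4},{"tx": 0,"ty": 0,"tz": 0,"roll": 0,"claw": 0.4},{"tx": 0,"ty": 0,"tz": 0,"roll": 0,"claw": 0.4},{"tx": 0,"ty": 0,"tz": 0,"roll": 0,"claw": 0.4}], squeeze=70)

```text
t: 17.95
tcp_pos: [0.4906, -0.1503, 0.0179]
orientation: [[-0.164, 0.986, 0.001], [0.986, 0.164, 0.0], [-0.0, 0.001, -1.0]]
force: [-3.6, -0.5, 6.6]
width: 0.736
finger_force: 76.7
```

carry_out(motion=[{"tx": 0,"ty": 0,"tz": -1,"roll": 0,"claw": 0.4},{"tx": 0,"ty": 0,"tz": -2.5,"roll": 0,"claw": 0.4},{"tx": 0,"ty": 0,"tz": -4,"roll": 0,"claw": 0.4},{"tx": 0,"ty": 0,"tz": -6,"roll": 0,"claw": 0.4},{"tx": 0,"ty": 0,"tz": -8,"roll": 0,"claw": 0.4},{"tx": 0,"ty": 0,"tz": -10,"roll": 0,"claw": 0.4},{"tx": 0,"ty": 0,"tz": -10,"roll": 0,"claw": 0.4},{"tx": 0,"ty": 0,"tz": -10,"roll": 0,"claw": 0.4}])

```text
t: 18.75
tcp_pos: [0.4907, -0.1498, 0.1171]
orientation: [[-0.165, 0.986, 0.001], [0.986, 0.165, 0.0], [0.0, 0.001, -1.0]]
force: [-0.8, -0.2, -4.8]
width: 0.74
finger_force: 78.6
```

```bash
python3 go.py .45 .11 .03 .055
```

```text
t 18.75 p [ 0.4907 -0.1498  0.1171] yaw 0.165 q7 0.72 F [-0.8 -0.2 -4.8] w 0.74 ff 78.6
tx,ty,tz cm [26.29  0.25  8.72] roll 0.11 alt -3.031
```

carry_out(motion=[{"tx": 4,"ty": 0.2,"tz": 0,"roll": 0.02,"claw": 0.4},{"tx": 8,"ty": 0.2,"tz": 0,"roll": 0.04,"claw": 0.4},{"tx": 12,"ty": 0.2,"tz": 0,"roll": 0.06,"claw": 0.4},{"tx": 16,"ty": 0.2,"tz": 0,"roll": 0.08,"claw": 0.4},{"tx": 20,"ty": 0.2,"tz": 0,"roll": 0.1,"claw": 0.4},{"tx": 24,"ty": 0.2,"tz": 1,"roll": 0.11,"claw": 0.4},{"tx": 26.3,"ty": 0.2,"tz": 3,"roll": 0.11,"claw": 0.4},{"tx": 26.3,"ty": 0.2,"tz": 6,"roll": 0.11,"claw": 0.4},{"tx": 26.3,"ty": 0.2,"tz": 8.5,"roll": 0.11,"claw": 0.4},{"tx": 26.3,"ty": 0.2,"tz": 8.5,"roll": 0.11,"claw": 0.4}])

```text
t: 19.75
tcp_pos: [0.4465, 0.109, 0.0289]
orientation: [[-0.055, 0.998, -0.006], [0.998, 0.055, -0.003], [-0.002, -0.006, -1.0]]
force: [-0.4, -0.3, -3.4]
width: 0.741
finger_force: 79.1
```

carry_out(motion=[{"tx": 0,"ty": 0,"tz": 0.8,"roll": 0,"claw": 0.4},{"tx": 0,"ty": 0,"tz": 1.4,"roll": 0,"claw": 0.4},{"tx": 0,"ty": 0,"tz": 1.8,"roll": 0,"claw": 0.4},{"tx": 0,"ty": 0,"tz": 1.9,"roll": 0,"claw": 0.4},{"tx": 0,"ty": 0,"tz": 2.0,"roll": 0,"claw": 0.4},{"tx": 0,"ty": 0,"tz": 2.0,"roll": 0,"claw": 0.4}])

```text
t: 20.35
tcp_pos: [0.4495, 0.1097, 0.0121]
orientation: [[-0.055, 0.998, 0.0], [0.998, 0.055, 0.0], [0.0, 0.0, -1.0]]
force: [-0.7, -0.2, -4.0]
width: 0.744
finger_force: 79.5
```

carry_out(motion=[{"tx": 0,"ty": 0,"tz": 0.1,"roll": 0,"claw": 0.4},{"tx": 0,"ty": 0,"tz": 0.2,"roll": 0,"claw": 0.4},{"tx": 0,"ty": 0,"tz": 0.3,"roll": 0,"claw": 0.4},{"tx": 0,"ty": 0,"tz": 0.3,"roll": 0,"claw": 0.4}])

```text
t: 20.75
tcp_pos: [0.4495, 0.1098, 0.0099]
orientation: [[-0.055, 0.998, 0.0], [0.998, 0.055, 0.001], [0.001, 0.0, -1.0]]
force: [-4.9, -1.6, 17.6]
width: 0.743
finger_force: 81.9
```

carry_out(motion=[{"tx": 0,"ty": 0,"tz": 0,"roll": 0,"claw": 0.85},{"tx": 0,"ty": 0,"tz": 0,"roll": 0,"claw": 1},{"tx": 0,"ty": 0,"tz": 0,"roll": 0,"claw": 1},{"tx": 0,"ty": 0,"tz": -2,"roll": 0,"claw": 1},{"tx": 0,"ty": 0,"tz": -5,"roll": 0,"claw": 1},{"tx": 0,"ty": 0,"tz": -8,"roll": 0,"claw": 1},{"tx": 0,"ty": 0,"tz": -8.4,"roll": 0,"claw": 1},{"tx": 0,"ty": 0,"tz": -8.4,"roll": 0,"claw": 1}])

```text
t: 21.55
tcp_pos: [0.4499, 0.1101, 0.0934]
orientation: [[-0.055, 0.998, 0.002], [0.998, 0.055, 0.001], [0.001, 0.002, -1.0]]
force: [0.3, 1.0, -1.0]
width: 0.999
finger_force: 0.0
```

carry_out(motion=[{"tx": 0,"ty": 0,"tz": 0,"roll": -1.571,"claw": 1},{"tx": 0,"ty": 0,"tz": 0,"roll": -1.571,"claw": 1},{"tx": 0,"ty": 0,"tz": 0,"roll": -1.571,"claw": 1},{"tx": 0,"ty": 0,"tz": 0,"roll": -1.571,"claw": 1},{"tx": 0,"ty": 0,"tz": 0,"roll": -1.571,"claw": 1},{"tx": 0,"ty": 0,"tz": 0,"roll": -1.571,"claw": 1},{"tx": 0,"ty": 0,"tz": 0,"roll": -1.571,"claw": 1},{"tx": 0,"ty": 0,"tz": 0,"roll": -1.571,"claw": 1},{"tx": 0,"ty": 0,"tz": 0,"roll": -1.571,"claw": 1},{"tx": 0,"ty": 0,"tz": 0,"roll": -1.571,"claw": 1}])

```text
t: 22.55
tcp_pos: [0.4484, 0.1096, 0.0915]
orientation: [[-1.0, 0.01, -0.002], [0.01, 1.0, -0.0], [0.002, -0.0, -1.0]]
force: [0.9, -0.0, -1.1]
width: 0.996
finger_force: 0.0
```

carry_out(motion=[{"tx": 0,"ty": 0,"tz": 0,"roll": -0.071,"claw": 1},{"tx": 0,"ty": 0,"tz": 0,"roll": -0.071,"claw": 1},{"tx": 0,"ty": 0,"tz": 0,"roll": -0.071,"claw": 1},{"tx": 0,"ty": 0,"tz": 0,"roll": -0.071,"claw": 1}])

```text
t: 22.95
tcp_pos: [0.449, 0.1096, 0.0924]
orientation: [[-0.999, -0.053, -0.001], [-0.053, 0.999, -0.0], [0.001, -0.0, -1.0]]
force: [-0.2, 0.7, 0.2]
width: 1.002
finger_force: 0.0
```

```bash
python3 go.py .4495 .1098 .0195 1.626
```

```text
t 22.95 p [0.449  0.1096 0.0924] yaw 1.624 q7 1.38 F [-0.2  0.7  0.2] w 1.002 ff 0.0
tx,ty,tz cm [-0.06  0.02  7.29] roll -0.002 alt 3.14
```

carry_out(motion=[{"tx": 0,"ty": 0,"tz": 2,"roll": 0,"claw": 1},{"tx": 0,"ty": 0,"tz": 4,"roll": 0,"claw": 1},{"tx": 0,"ty": 0,"tz": 6,"roll": 0,"claw": 1},{"tx": 0,"ty": 0,"tz": 7,"roll": 0,"claw": 1},{"tx": 0,"ty": 0,"tz": 7.3,"roll": 0,"claw": 1},{"tx": 0,"ty": 0,"tz": 7.3,"roll": 0,"claw": 1},{"tx": 0,"ty": 0,"tz": 7.3,"roll": 0,"claw": 1}])

```text
t: 23.65
tcp_pos: [0.4498, 0.1098, 0.0205]
orientation: [[-0.998, -0.055, 0.001], [-0.055, 0.998, 0.0], [-0.001, 0.0, -1.0]]
force: [0.3, -1.1, -0.1]
width: 1.002
finger_force: 0.0
```

carry_out(motion=[{"tx": 0,"ty": 0,"tz": 0,"roll": 0,"claw": 0.6},{"tx": 0,"ty": 0,"tz": 0,"roll": 0,"claw": 0.4},{"tx": 0,"ty": 0,"tz": 0,"roll": 0,"claw": 0.2},{"tx": 0,"ty": 0,"tz": 0,"roll": 0,"claw": 0.2},{"tx": 0,"ty": 0,"tz": 0,"roll": 0,"claw": 0.2},{"tx": 0,"ty": 0,"tz": 0,"roll": 0,"claw": 0.2},{"tx": 0,"ty": 0,"tz": 0,"roll": 0,"claw": 0.2},{"tx": 0,"ty": 0,"tz": 0,"roll": 0,"claw": 0.2}])

```text
t: 24.45
tcp_pos: [0.4495, 0.1098, 0.0204]
orientation: [[-0.998, -0.055, 0.001], [-0.055, 0.998, 0.0], [-0.001, 0.0, -1.0]]
force: [-1.9, 0.8, 7.4]
width: 0.461
finger_force: 69.8
```

carry_out(motion=[{"tx": 0,"ty": 0,"tz": -1,"roll": 0,"claw": 0.2},{"tx": 0,"ty": 0,"tz": -3,"roll": 0,"claw": 0.2},{"tx": 0,"ty": 0,"tz": -6,"roll": 0,"claw": 0.2},{"tx": 0,"ty": 0,"tz": -9,"roll": 0,"claw": 0.2},{"tx": 0,"ty": 0,"tz": -12,"roll": 0,"claw": 0.2},{"tx": 0,"ty": 0,"tz": -13,"roll": 0,"claw": 0.2},{"tx": 0,"ty": 0,"tz": -13,"roll": 0,"claw": 0.2},{"tx": 0,"ty": 0,"tz": -13,"roll": 0,"claw": 0.2},{"tx": 0,"ty": 0,"tz": -13,"roll": 0,"claw": 0.2}])

```text
t: 25.35
tcp_pos: [0.4483, 0.1093, 0.1484]
orientation: [[-0.998, -0.055, -0.003], [-0.055, 0.998, -0.001], [0.003, -0.001, -1.0]]
force: [-0.2, 0.3, -4.8]
width: 0.457
finger_force: 71.5
```

```bash
python3 go.py .4732 .3111 .12 1.626
```

```text
t 25.35 p [0.4483 0.1093 0.1484] yaw 1.626 q7 1.36 F [-0.2  0.3 -4.8] w 0.457 ff 71.5
tx,ty,tz cm [-3.61 20.01  2.81] roll -0.0 alt 3.142
```

carry_out(motion=[{"tx": -1,"ty": 4,"tz": 0,"roll": 0,"claw": 0.2},{"tx": -1.8,"ty": 8,"tz": 0,"roll": 0,"claw": 0.2},{"tx": -2.6,"ty": 12,"tz": 0,"roll": 0,"claw": 0.2},{"tx": -3.2,"ty": 16,"tz": 0,"roll": 0,"claw": 0.2},{"tx": -3.5,"ty": 19,"tz": 0,"roll": 0,"claw": 0.2},{"tx": -3.5,"ty": 20,"tz": 0,"roll": 0,"claw": 0.2},{"tx": -3.5,"ty": 20,"tz": 1,"roll": 0,"claw": 0.2},{"tx": -3.5,"ty": 20,"tz": 3,"roll": 0,"claw": 0.2},{"tx": -3.5,"ty": 20,"tz": 3,"roll": 0,"claw": 0.2},{"tx": -3.5,"ty": 20,"tz": 3,"roll": 0,"claw": 0.2}])

```text
t: 26.35
tcp_pos: [0.473, 0.3092, 0.119]
orientation: [[-0.999, -0.053, -0.002], [-0.053, 0.999, -0.002], [0.002, -0.002, -1.0]]
force: [0.7, 0.2, -3.2]
width: 0.458
finger_force: 71.5
```

carry_out(motion=[{"tx": 0,"ty": 0,"tz": 0.4,"roll": 0,"claw": 0.2},{"tx": 0,"ty": 0,"tz": 0.4,"roll": 0,"claw": 0.2},{"tx": 0,"ty": 0,"tz": 0.4,"roll": 0,"claw": 0.2}])

```text
t: 26.65
tcp_pos: [0.4735, 0.3112, 0.1163]
orientation: [[-0.998, -0.055, 0.0], [-0.055, 0.998, 0.0], [-0.001, 0.0, -1.0]]
force: [0.7, -0.1, -4.3]
width: 0.458
finger_force: 71.6
```

```bash
python3 go.py .4732 .3111 .0265 1.626;  python3 - <<'E'
from h import *
im=cam("top"); im2=cam("scene")
T=im["pixels"][200:280,130:240]; S=im2["pixels"][105:205,150:250]
cv2.imwrite("pics/d.png",np.hstack([cv2.resize(T,(396,288),interpolation=2),cv2.resize(S,(288,288),interpolation=2)]))
E
```

```text
t 26.65 p [0.4735 0.3112 0.1163] yaw 1.626 q7 1.04 F [ 0.7 -0.1 -4.3] w 0.458 ff 71.6
tx,ty,tz cm [ 0.03 -0.01  8.98] roll -0.0 alt 3.141
```

View pics/d.png

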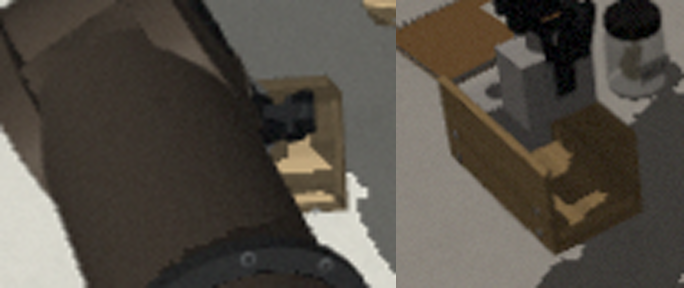

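The bored block hangs centred over its lane, at about (545,95) in the scene crop, and the jar is clear behind it. Lowering now.

carry_out(motion=[{"tx": 0,"ty": 0,"tz": 1,"roll": 0,"claw": 0.2},{"tx": 0,"ty": 0,"tz": 2,"roll": 0,"claw": 0.2},{"tx": 0,"ty": 0,"tz": 3,"roll": 0,"claw": 0.2},{"tx": 0,"ty": 0,"tz": 4,"roll": 0,"claw": 0.2},{"tx": 0,"ty": 0,"tz": 4,"roll": 0,"claw": 0.2}])

```text
t: 27.25
tcp_pos: [0.4722, 0.3105, 0.0739]
orientation: [[-0.998, -0.055, -0.003], [-0.055, 0.998, -0.002], [0.003, -0.002, -1.0]]
force: [0.1, -0.3, -3.8]
width: 0.46
finger_force: 71.7
```

carry_out(motion=[{"tx": 0,"ty": 0,"tz": 1.5,"roll": 0,"claw": 0.2},{"tx": 0,"ty": 0,"tz": 3,"roll": 0,"claw": 0.2},{"tx": 0,"ty": 0,"tz": 4,"roll": 0,"claw": 0.2},{"tx": 0,"ty": 0,"tz": 4.4,"roll": 0,"claw": 0.2},{"tx": 0,"ty": 0,"tz": 4.7,"roll": 0,"claw": 0.2},{"tx": 0,"ty": 0,"tz": 4.7,"roll": 0,"claw": 0.2}])

```text
t: 27.85
tcp_pos: [0.4734, 0.3113, 0.029]
orientation: [[-0.998, -0.055, 0.0], [-0.055, 0.998, 0.0], [-0.0, 0.0, -1.0]]
force: [0.1, 0.8, -3.8]
width: 0.465
finger_force: 71.9
```

carry_out(motion=[{"tx": 0,"ty": 0,"tz": 0.1,"roll": 0,"claw": 0.2},{"tx": 0,"ty": 0,"tz": 0.2,"roll": 0,"claw": 0.2},{"tx": 0,"ty": 0,"tz": 0.3,"roll": 0,"claw": 0.2},{"tx": 0,"ty": 0,"tz": 0.3,"roll": 0,"claw": 0.2}])

```text
t: 28.25
tcp_pos: [0.4735, 0.3115, 0.0265]
orientation: [[-0.998, -0.055, 0.001], [-0.055, 0.998, 0.001], [-0.001, 0.001, -1.0]]
force: [-1.8, -1.2, 3.0]
width: 0.46
finger_force: 72.2
```

The block is on the floor. I'll release it, rise and back away from it.

carry_out(motion=[{"tx": 0,"ty": 0,"tz": 0,"roll": 0,"claw": 0.55},{"tx": 0,"ty": 0,"tz": 0,"roll": 0,"claw": 0.65},{"tx": 0,"ty": 0,"tz": 0,"roll": 0,"claw": 0.65},{"tx": 0,"ty": 0,"tz": 0,"roll": 0,"claw": 0.65},{"tx": 0,"ty": 0,"tz": -2,"roll": 0,"claw": 0.65},{"tx": 0,"ty": 0,"tz": -5,"roll": 0,"claw": 0.65},{"tx": 0,"ty": 0,"tz": -9,"roll": 0,"claw": 0.65},{"tx": 0,"ty": 0,"tz": -13,"roll": 0,"claw": 0.65},{"tx": 0,"ty": 0,"tz": -17,"roll": 0,"claw": 0.65},{"tx": 0,"ty": 0,"tz": -18,"roll": 0,"claw": 0.65}])

```text
t: 29.25
tcp_pos: [0.4752, 0.3124, 0.2106]
orientation: [[-0.998, -0.055, 0.005], [-0.055, 0.998, 0.004], [-0.006, 0.004, -1.0]]
force: [0.6, 0.4, -0.8]
width: 0.649
finger_force: 0.0
```

carry_out(motion=[{"tx": 2,"ty": -4,"tz": 0,"roll": 0,"claw": 0.65},{"tx": 4,"ty": -9,"tz": 0,"roll": 0,"claw": 0.65},{"tx": 5,"ty": -14,"tz": 0,"roll": 0,"claw": 0.65},{"tx": 5,"ty": -19,"tz": 0,"roll": 0,"claw": 0.65},{"tx": 5,"ty": -24,"tz": 0,"roll": 0,"claw": 0.65},{"tx": 5,"ty": -29,"tz": 0,"roll": 0,"claw": 0.65},{"tx": 5,"ty": -29,"tz": 0,"roll": 0,"claw": 0.65},{"tx": 5,"ty": -29,"tz": 0,"roll": 0,"claw": 0.65},{"tx": 5,"ty": -29,"tz": 0,"roll": 0,"claw": 0.65},{"tx": 5,"ty": -29,"tz": 0,"roll": 0,"claw": 0.65}])

```text
t: 30.25
tcp_pos: [0.4393, 0.0206, 0.2057]
orientation: [[-0.998, -0.058, -0.0], [-0.058, 0.998, 0.0], [0.0, 0.0, -1.0]]
force: [1.1, 0.8, -0.3]
width: 0.652
finger_force: 0.0
```

```bash
python3 - <<'E'
from h import *
T=cam("top")["pixels"][140:270,140:440]; S=cam("scene")["pixels"][80:330,130:430]
cv2.imwrite("pics/e.png",np.vstack([cv2.resize(T,(600,260),interpolation=2),cv2.resize(S,(400,333),interpolation=2) if 0 else np.pad(cv2.resize(S,(400,333),interpolation=2),((0,0),(0,200),(0,0)))]))
E
```

```text
(no output)
```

View pics/e.png

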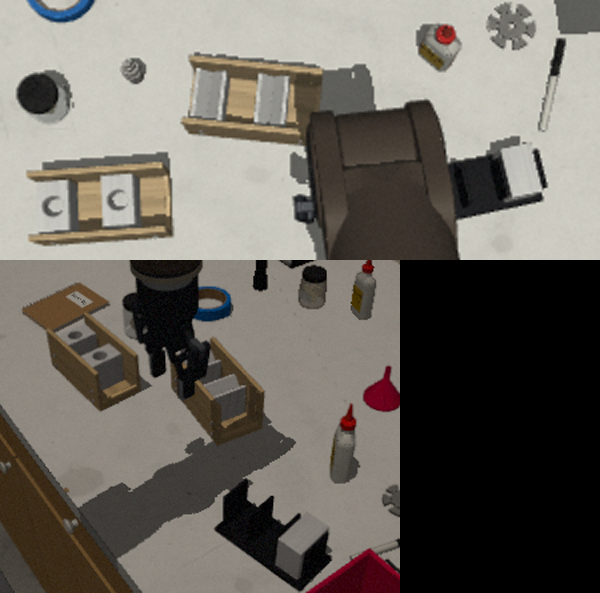

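Both blocks sit crosswise beside their mates: the bored one at (122,198) and the V one at (270,98). The plain block is still in the rack at (520,170), and the bottle, jar and die are standing. Handing in.

```bash
python3 -c "
from workcell import bot
print(bot.job_done())"
```

```text
the job is handed in; nothing more can be done
None
```

The job is handed in at about 30 s: in the last picture both blocks stand crosswise beside their mates, the plain block is in its slot, and the bottle, jar and die are still standing; the hand-in returned no verdict.

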